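# Raise a plaster mould on the cam-lift demoulding stand and hold it up

### The job

Get the demoulding stand ready by pressing its control box buttons fully down and releasing them, one at a time, in the order white, yellow, blue, while the cam lever stays parked. Then swing the red-knobbed cam lever up to the cam's highest lift, where the lever stands straight up, without swinging it well over the top, so that the cam raises the plaster mould out of its nest; do not touch the mould, and leave the jars and the bottle alone. The lever springs back if let go: finish while still holding it at the top.

Things in the scene. Friction and masses are not known exactly. Their poses are not given: they have to be found in the camera images.
- lift_stand: green demoulding stand fixed to the table: foot plate 130 x 190 x 12 mm, nest frame 84 x 98 mm, 112 mm high, cam inside (window on its -x side). Origin on the table under the nest's centre; the parked lever points to its -x, y is left, z up. The lever swings in the plane y = -82 mm; the nest wall there is at y = -49, a 54 mm high bearing block reaches y = -104
- lever_pivot (a point): point on the lever's turning axis (which runs along the stand's y axis) in the lever's plane, at x 0, y -82, z 45 mm of the stand
- cam_lever (a joint): lever angle, rad: 0 parked on its stop (10 degrees above level, towards the stand's -x), growing as it is swung up; 1.396 straight up, the cam's highest lift; range 0 to 2.0. A return spring and the load (together 2 to 4 N to overcome at the knob) swing it back when let go. The cam lifts the mould 15 mm at 1.396, less on both sides
- lever_handle: the lever: cam, steel rod (9 mm thick) and red ball knob in one; origin on the turning axis at lever_pivot, its z axis points along the lever from the pivot to the ball
- lever_knob (a point): centre of the lever's red ball knob (28 mm diameter), 120 mm from the lever's turning axis; 66 mm above the table when parked, 165 mm with the lever straight up
- plaster_mould: white plaster tile mould, 60 x 75 x 29 mm, lying loose on the aluminium platen inside the nest; origin at the centre of its underside, z up; 82 mm above the table with the lever parked (mould top about level with the nest's rim), 98 mm at the cam's highest lift
- control_box: grey control box fixed on the table, 90 x 200 mm, top 41 mm above the table; origin on the table under its centre, long side along its y axis; carries the three buttons. Stand and box may change places, left and right
- white_button_top (a point): centre of the top face of the white push button's cap (28 mm across, in a black collar 44 mm across whose top is 6 mm lower), 59 mm above the table when up; the cap moves straight down. The three buttons sit 62 mm apart in a row along the control box's y axis; which colour is where in the row changes from run to run
- white_button (a joint): travel of the white button in m: 0 up, 0.006 fully pressed; a spring, 1.5 N at the start to 5 N fully pressed, returns it
- yellow_button_top (a point): centre of the top face of the yellow push button's cap (28 mm across, in a black collar 44 mm across whose top is 6 mm lower), 59 mm above the table when up; the cap moves straight down. The three buttons sit 62 mm apart in a row along the control box's y axis; which colour is where in the row changes from run to run
- yellow_button (a joint): travel of the yellow button in m: 0 up, 0.006 fully pressed; a spring, 1.5 N at the start to 5 N fully pressed, returns it
- blue_button_top (a point): centre of the top face of the blue push button's cap (28 mm across, in a black collar 44 mm across whose top is 6 mm lower), 59 mm above the table when up; the cap moves straight down. The three buttons sit 62 mm apart in a row along the control box's y axis; which colour is where in the row changes from run to run
- blue_button (a joint): travel of the blue button in m: 0 up, 0.006 fully pressed; a spring, 1.5 N at the start to 5 N fully pressed, returns it
- jar_0: bystander: blue-grey glaze jar with white lid, 56 mm diameter, 70 mm high, origin at the centre of its underside
- jar_1: bystander: blue glaze jar with black lid, 56 mm diameter, 70 mm high, origin at the centre of its underside
- slip_bottle: bystander: white squeeze bottle with red nozzle, 58 mm diameter, 137 mm high, origin at the centre of its underside
Things that resemble listed ones, but are neither listed nor needed, are in the scene too. What is shaped like the plaster_mould but orange or pink is not meant.

How it is judged:
By the outcome, as a careful person would: the job done as asked, in the order asked, and still so for the second after the job is handed in, while the arm keeps its last pose, push and grip.
It also fails if it takes over 61 s, if anything falls off the work surface, if the arm or the gripper's body presses on something with over 40 N, if the wrist force passes 120 N, or if a joint passes its speed limit or range.

### The arm

A 6-joint arm with a two-finger parallel gripper is mounted at the origin on a cart in front of the work surface, level with it; the furniture and walls round the work are solid. World frame = base frame: x ahead of the robot, y to its left, z up, the work surface at z = 0. Lengths are in m, angles in rad, forces in N, time in s.
With the tool pointing down it reaches from about 0.425 to 0.95 m from the base axis. Payload 3.5 kg.
Tool frame: the origin (TCP) lies on the centre line of the jaws, within the pads' length; the fingertips stand 19 mm ahead of it and the grasp point (between the pads) is the TCP; z points along the fingers, y is the line along which they close (so a half turn about z gives the same grasp; the last joint's range is limited). The gripper opens to 85 mm and grips with 20 to 120 N. Pads are 22 mm wide; open, the fingers measure 114 mm over their backs; the gripper's body (76 mm by 85 mm) begins 54 mm behind the grasp point. The pads swing forward as they close: fully open they stand 13 mm farther back than shut.
Start: joints at [1.107, 0.286, 1.577, -0, 1.279, -0.15], TCP at [0.208, 0.642, 0.25] pointing down, gripper open.
Joint ranges: [-2.77, 2.77], [-0.9, 2.22], [0.21, 2.48], [-1.53, 4.67], [0.24, 2.81], [-2.84, 2.84]. Speed limits (rad/s): [2.79, 2.79, 3.14, 3.14, 3.14, 3.14].

### API

Orientations are given as a unit quaternion [x, y, z, w].
In Python, from plant import status, cams, ctrl gives the robot as it stands.
- The arm moves only by the shell command python3 -m inch 'ROWS' [FORCE]. ROWS is JSON, a list of rows, each a list of 3 entries, a list of its own where there are three numbers: the opening, from -1 (shut) to 1 (fully open), then the shift along the tool's x, y, z in cm, then the turn about the tool's z in rad. In form: [[jaw, [dx, dy, dz], twist], ...]. A call has 1 to 20 rows; each row is the pose to reach, as a shift and turn from the pose commanded when the call began, along the tool's axes at that moment; what a row does not reach only later rows make up. A row lasts 1/10 s, in which the tool goes at most 50 mm and 8.59 degrees, less where a joint would pass 70% of its speed; a pose out of reach is approached as far as the arm can. A call with a gripper value outside its range is refused whole. The fingers move at their own pace and stop on an object; FORCE is the grip in N (left out, the last holds). Time passes only in rows, so rows that repeat a pose let the fingers close. It gives the time, the measured TCP pose, the force and the opening at its end, in the units of the state.
- status.get_state(): the state, without advancing time (a new reading comes with each control period).
- cams.read_camera(name): name is "scene" or "top" or "wrist"; returns the picture (400x640x3 uint8, blue, green, red); there is no depth.
- cams.calibration(name): a dict with "camera_matrix" (3x3 intrinsics, pixels), "cam_to_world" (4x4, takes a point from camera to world coordinates); the wrist camera has in their place "mount" (4x4, takes a point from camera to tool coordinates, whose origin is the TCP and whose axes are the flange's). Camera axes: x right, y down, z forward; pixel columns grow to the right and rows downward; lengths in m; the calibration is good to about 2 mm. A picture is of the moment at which its call begins: read the wrist's pose just before it. calibration takes no time and is no camera call.
- ctrl.sign_off(): hands the job in, once; it reports no verdict.
The state is a dict: "time": time; "qpos": joint angles; "dq": joint speeds; "joint_efforts": joint torques, N m; "eef_pos": TCP position; "tcp_rot": TCP orientation; "contact_force": force on the tool from outside, world axes, zero at the start; "wrist_torque": the same for the moment, N m; "opening": opening from 0.0 (shut) to 1.0 (fully open).
Only numpy, scipy, OpenCV 4.12 (cv2) and the standard library are available. Lean on these libraries where they do the work, as an engineer would, in place of code of your own. Each camera call takes 0.05 s, during which the arm holds its last target. There are 200 camera calls.

## Working session

There is one attempt and no reset: what is moved stays moved. The work goes in short steps, Python scripts to look and compute and a shell command to move; the robot and the scene stay as the last step left them, time stands still between calls to the robot, and variables do not carry over. Pictures are saved under pics/ and viewed, on a budget of 10 in all, crops included, one or two more only if the job needs it, and the job is handed in when it is done.

```bash
mkdir -p pics; ls
python3 - <<'E'
from plant import status,cams
import cv2
s=status.get_state();print(s)
for n in("scene","top"):
    i=cams.read_camera(n);cv2.imwrite(f"pics/{n}0.png",i);c=cams.calibration(n);print(n,c)
E
```

```text
pics
{'time': 0.0, 'qpos': array([ 1.10701896e+00,  2.87200571e-01,  1.57817762e+00,  6.74152016e-06,
        1.27860852e+00, -1.50008020e-01]), 'dq': array([-0.00017777, -0.00138886,  0.00077597, -0.00168589, -0.0007868 ,
        0.00053072]), 'joint_efforts': array([ 1.37955474e-03, -4.05973899e+01, -2.92634636e+01, -4.93456344e-05,
        5.67076262e-03, -1.10504467e-05]), 'eef_pos': array([0.20803373, 0.64149657, 0.24892352]), 'tcp_rot': array([ 1.56242754e-01,  9.87717960e-01, -1.14012573e-03, -3.64696147e-04]), 'contact_force': array([ 0.61616132, -0.37571469,  0.33081162]), 'wrist_torque': array([-0.0030826 ,  0.02779521, -0.05682883]), 'opening': 1.0010713306977823}
scene {'camera_matrix': array([[439.32537371,   0.        , 320.80671519],
       [  0.        , 439.32537371, 198.81542757],
       [  0.        ,   0.        ,   1.        ]]), 'cam_to_world': array([[ 0.85788592, -0.22547883,  0.46172616, -0.22775714],
       [-0.51346665, -0.34191941,  0.78704708, -1.31267466],
       [-0.01958932, -0.9122776 , -0.40910371,  0.73931166],
       [ 0.        ,  0.        ,  0.        ,  1.        ]])}
top {'camera_matrix': array([[407.87380599,   0.        , 321.39883737],
       [  0.        , 407.87380599, 196.2434754 ],
       [  0.        ,   0.        ,   1.        ]]), 'cam_to_world': array([[-1.05577526e-03, -9.96583362e-01,  8.25862448e-02,
         4.36142319e-01],
       [-9.99994532e-01,  1.31098898e-03,  3.03610267e-03,
        -2.17208455e-02],
       [-3.13399906e-03, -8.25825878e-02, -9.96579297e-01,
         1.28347413e+00],
       [ 0.00000000e+00,  0.00000000e+00,  0.00000000e+00,
         1.00000000e+00]])}
```

View pics/top0.png

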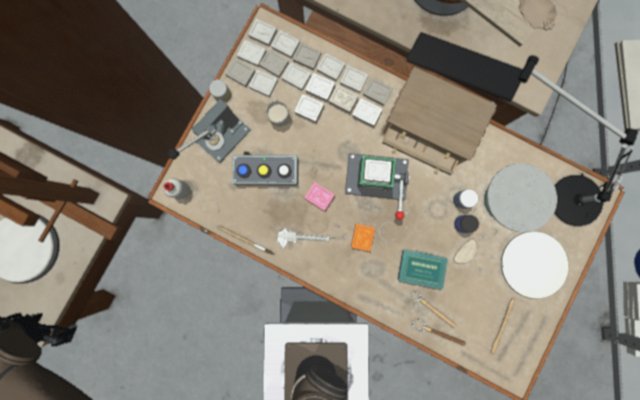

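View pics/scene0.png

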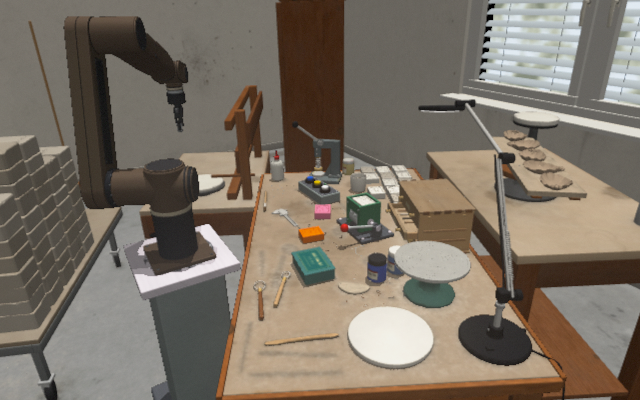

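Top view: buttons are blue (243,170), yellow (263,170) and white (283,170). The stand is at about (378,175), with its red knob at (399,215) pointing to the robot. Next I'll measure these by colour.

```bash
cat > h.py <<'E'
import numpy as np,cv2
from plant import cams,status
from scipy.spatial.transform import Rotation as R
def ray(K,T,u,v,z):
    d=T[:3,:3]@np.linalg.solve(K,[u,v,1]);o=T[:3,3]
    return o+d*(z-o[2])/d[2]
def blobs(img,lo,hi,box,minA=8):
    m=cv2.inRange(cv2.cvtColor(img,cv2.COLOR_BGR2HSV),np.array(lo),np.array(hi))
    k=np.zeros_like(m);a,b,c,d=box;k[b:d,a:c]=m[b:d,a:c]
    n,l,s,ce=cv2.connectedComponentsWithStats(k)
    return sorted([(int(s[i,4]),ce[i].round(2),s[i,:4]) for i in range(1,n) if s[i,4]>=minA],key=lambda t:-t[0])
def shift(p,tcp=None):
    "world target -> tool-axes shift in cm from present TCP"
    s=status.get_state();r=R.from_quat(s['tcp_rot'])
    return (r.inv().apply(np.array(p)-s['eef_pos'])*100).round(2)
E
python3 - <<'E'
from h import *
i=cv2.imread('pics/top0.png');c=cams.calibration('top');K,T=c['camera_matrix'],c['cam_to_world']
for n,lo,hi,box,z in [('white',(0,0,190),(180,50,255),(275,160,292,180),.059),('yellow',(20,120,100),(35,255,255),(250,155,275,185),.059),('blue',(100,130,60),(125,255,255),(230,155,256,185),.059),('red',(0,150,90),(6,255,255),(385,200,410,230),.066),('green',(60,90,20),(90,255,255),(350,150,405,190),.112)]:
    for b in blobs(i,lo,hi,box)[:2]: print(n,b,ray(K,T,*b[1],z).round(4))
m=cv2.inRange(cv2.cvtColor(i,cv2.COLOR_BGR2HSV),(60,90,20),(90,255,255))[150:192,345:412]
c0=max(cv2.findContours(m,0,1)[0],key=cv2.contourArea);print(cv2.minAreaRect(c0))
cv2.imwrite('pics/c.png',cv2.resize(i[140:235,225:420],None,fx=4,fy=4,interpolation=2))
E
```

```text
white (55, array([283.33, 169.56]), array([280, 166,   8,   8], dtype=int32)) [0.6189 0.0973 0.059 ]
yellow (77, array([262.82, 169.65]), array([258, 165,  10,  10], dtype=int32)) [0.6187 0.1594 0.059 ]
blue (73, array([242.36, 169.56]), array([238, 165,  10,  10], dtype=int32)) [0.6191 0.2215 0.059 ]
red (50, array([399.32, 215.02]), array([396, 212,   8,   8], dtype=int32)) [ 0.4805 -0.2503  0.066 ]
green (160, array([377.25, 172.97]), array([360, 156,  35,  31], dtype=int32)) [ 0.6006 -0.1799  0.112 ]
green (8, array([379.5, 158. ]), array([376, 158,   8,   1], dtype=int32)) [ 0.6444 -0.187   0.112 ]
((32.302940368652344, 21.238235473632812), (33.236427307128906, 27.57697296142578), 5.90614128112793)
```

View pics/c.png

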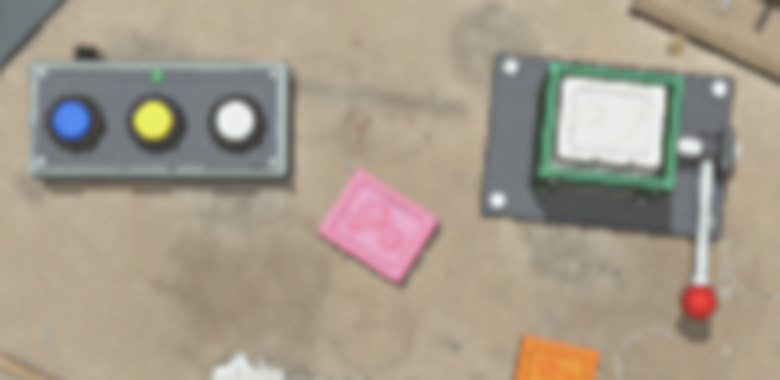

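The crop shows the stand turned about 6° clockwise (yaw ≈ -5.9°). The pressing order is right to left in the picture: white, yellow, blue.

Run:
```python
from h import *
s=status.get_state();M=R.from_quat(s['tcp_rot']).as_matrix();print(M.round(3))
print("yaw of tool y",np.degrees(np.arctan2(M[1,1],M[0,1])))
for p in [(.619,.0973,.25),(.619,.0973,.09),(.619,.1594,.09),(.619,.2215,.09)]:print(p,shift(p))
```

```text
[[-0.951  0.309 -0.001]
 [ 0.309  0.951 -0.002]
 [ 0.    -0.002 -1.   ]]
yaw of tool y 72.01683620336767
(0.619, 0.0973, 0.25) [-5.589e+01 -3.908e+01 -3.000e-02]
(0.619, 0.0973, 0.09) [-55.89 -39.04  15.97]
(0.619, 0.1594, 0.09) [-53.98 -33.14  15.96]
(0.619, 0.2215, 0.09) [-52.06 -27.23  15.95]
```

```bash
python3 -m inch '[[-1,[-55.9,-39.1,0],-0.21],[-1,[-55.9,-39.1,0],-0.21],[-1,[-55.9,-39.1,0],-0.21],[-1,[-55.9,-39.1,0],-0.21],[-1,[-55.9,-39.1,0],-0.21],[-1,[-55.9,-39.1,0],-0.21],[-1,[-55.9,-39.1,0],-0.21],[-1,[-55.9,-39.1,0],-0.21],[-1,[-55.9,-39.1,0],-0.21],[-1,[-55.9,-39.1,0],-0.21],[-1,[-55.9,-39.1,0],-0.21],[-1,[-55.9,-39.1,0],-0.21],[-1,[-55.9,-39.1,0],-0.21],[-1,[-55.9,-39.1,0],-0.21],[-1,[-55.9,-39.1,0],-0.21],[-1,[-55.9,-39.1,0],-0.21],[-1,[-55.9,-39.1,6],-0.21],[-1,[-55.9,-39.1,10],-0.21],[-1,[-55.9,-39.1,10],-0.21],[-1,[-55.9,-39.1,10],-0.21]]' 40
python3 - <<'E'
from h import *
s=status.get_state();print(s['eef_pos'],s['contact_force'])
cv2.imwrite('pics/w1.png',cams.read_camera('wrist'))
M=R.from_quat(s['tcp_rot']).as_matrix();print(np.degrees(np.arctan2(M[1,1],M[0,1])))
c=cams.calibration('wrist');T=np.eye(4);T[:3,:3]=M;T[:3,3]=s['eef_pos'];T=T@c['mount'];K=c['camera_matrix']
P=lambda p:(lambda q:(K@q/q[2])[:2])(np.linalg.inv(T)[:3]@np.r_[p,1])
for p in [(.619,.0973,.059),(.619,.1594,.059),(.619,.2215,.059),(.4805,-.2503,.066)]:print(P(p).round(1))
E
```

```text
time: 2.1
eef_pos: [0.6182, 0.0988, 0.1499]
tcp_rot: [0.051, 0.999, 0.0, -0.001]
contact_force: [1.1, -0.8, 0.6]
opening: -0.003
[0.6181802  0.09884412 0.14990819] [ 1.14372003 -0.79379565  0.55342174]
84.1458774072682
[316.5 208.4]
[397.4 200.6]
[479.7 192.7]
[-240.3   61.8]
```

View pics/w1.png

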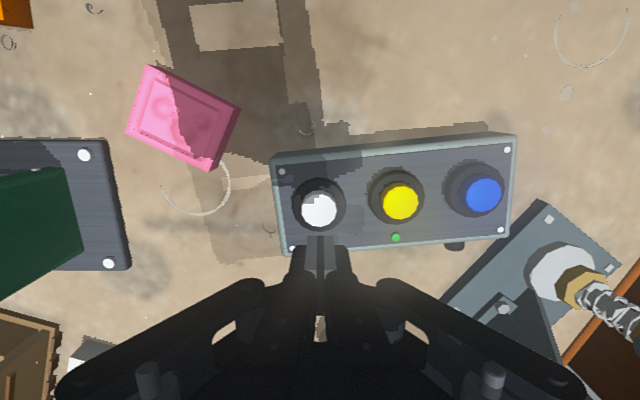

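The wrist view shows white (319,209), yellow (400,202) and blue (484,195). That is within 2 mm of the prediction, and the TCP is already over white. Press it.

```bash
python3 -m inch '[[-1,[0,0,4],0],[-1,[0,0,6.8],0],[-1,[0,0,7.3],0],[-1,[0,0,7.6],0],[-1,[0,0,7.8],0],[-1,[0,0,7.9],0],[-1,[0,0,7.9],0],[-1,[0,0,7.9],0]]'
```

```text
time: 2.95
eef_pos: [0.621, 0.0979, 0.076]
tcp_rot: [0.052, 0.999, 0.0, 0.002]
contact_force: [-5.9, 0.7, 9.7]
opening: 0.001
```

```bash
python3 -m inch '[[-1,[0,0,0.4],0],[-1,[0,0,0.4],0],[-1,[0,0,0.4],0]]'
python3 - <<'E'
from h import *
cv2.imwrite('pics/w2.png',cams.read_camera('wrist')[120:300,200:520])
E
```

```text
time: 3.25
eef_pos: [0.6212, 0.098, 0.0757]
tcp_rot: [0.051, 0.999, -0.0, 0.001]
contact_force: [-13.6, -0.4, 25.8]
opening: -0.003
```

View pics/w2.png

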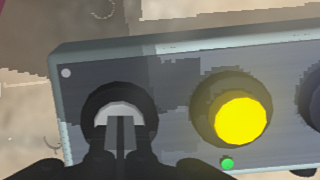

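White bottomed out: the force rises with no further travel (z≈0.0757, 26 N). Release it and press yellow.

```bash
python3 -m inch '[[-1,[0,0,-1.5],0],[-1,[0,0,-3],0],[-1,[0,0,-3],0],[-1,[0.6,4,-3],0],[-1,[0.6,6.2,-3],0],[-1,[0.6,6.2,-3],0],[-1,[0.6,6.2,-3],0],[-1,[0.6,6.2,-1],0],[-1,[0.6,6.2,-0.5],0],[-1,[0.6,6.2,-0.2],0],[-1,[0.6,6.2,-0.1],0],[-1,[0.6,6.2,-0.1],0],[-1,[0.6,6.2,-0.1],0]]'
```

```text
time: 4.6
eef_pos: [0.6218, 0.1591, 0.0757]
tcp_rot: [0.052, 0.999, -0.0, 0.001]
contact_force: [-11.6, -0.4, 28.5]
opening: -0.0
```

Yellow is fully down at the same z. Release it, then press blue.

```bash
python3 -m inch '[[-1,[0,0,-1.5],0],[-1,[0,0,-3],0],[-1,[0,0,-3],0],[-1,[0.6,4,-3],0],[-1,[0.6,6.2,-3],0],[-1,[0.6,6.2,-3],0],[-1,[0.6,6.2,-3],0],[-1,[0.6,6.2,-1],0],[-1,[0.6,6.2,-0.5],0],[-1,[0.6,6.2,-0.2],0],[-1,[0.6,6.2,0],0],[-1,[0.6,6.2,0],0],[-1,[0.6,6.2,0],0]]'
```

```text
time: 5.9
eef_pos: [0.6216, 0.2213, 0.0756]
tcp_rot: [0.052, 0.999, -0.0, -0.0]
contact_force: [-11.8, -2.6, 27.7]
opening: -0.002
```

```bash
python3 -m inch '[[-1,[0,0,-4],0],[-1,[0,0,-9],0],[-1,[0,0,-12.5],0],[-1,[9.2,-48.3,-12.5],0],[-1,[9.2,-48.3,-12.5],0],[-1,[9.2,-48.3,-12.5],0],[-1,[9.2,-48.3,-12.5],0],[-1,[9.2,-48.3,-12.5],0],[-1,[9.2,-48.3,-12.5],0],[-1,[9.2,-48.3,-12.5],0],[-1,[9.2,-48.3,-12.5],0],[0.6,[9.2,-48.3,-12.5],0],[0.6,[9.2,-48.3,-12.5],0],[0.6,[9.2,-48.3,-12.5],0],[0.6,[9.2,-48.3,-12.5],0],[0.6,[9.2,-48.3,-12.5],0],[0.6,[9.2,-48.3,-12.5],0]]'
python3 - <<'E'
from h import *
s=status.get_state();i=cams.read_camera('wrist');cv2.imwrite('pics/w3.png',i)
M=R.from_quat(s['tcp_rot']).as_matrix();c=cams.calibration('wrist');T=np.eye(4);T[:3,:3]=M;T[:3,3]=s['eef_pos'];T=T@c['mount'];K=c['camera_matrix']
for b in blobs(i,(0,140,60),(8,255,255),(0,0,640,400),60)[:3]:
    x,y,w,h=b[2];p=ray(K,T,*b[1],.066);print(b,p.round(4),shift(p))
t=cams.read_camera('top');c=cams.calibration('top')
for n,lo,hi,box in [('w',(0,0,190),(180,50,255),(275,160,292,180)),('b',(100,130,60),(125,255,255),(230,155,256,185))]:
    print(n,blobs(t,lo,hi,box)[:1])
E
```

```text
time: 7.6
eef_pos: [0.4788, -0.2475, 0.193]
tcp_rot: [0.051, 0.999, 0.0, -0.0]
contact_force: [-0.1, -0.4, 0.2]
opening: 0.803
(726, array([317.48, 197.95]), array([303, 183,  30,  31], dtype=int32)) [ 0.4824 -0.2488  0.066 ] [-0.37 -0.1  12.71]
w [(57, array([283.33, 169.56]), array([280, 166,   8,   8], dtype=int32))]
b [(73, array([242.36, 169.56]), array([238, 165,  10,  10], dtype=int32))]
```

View pics/w3.png

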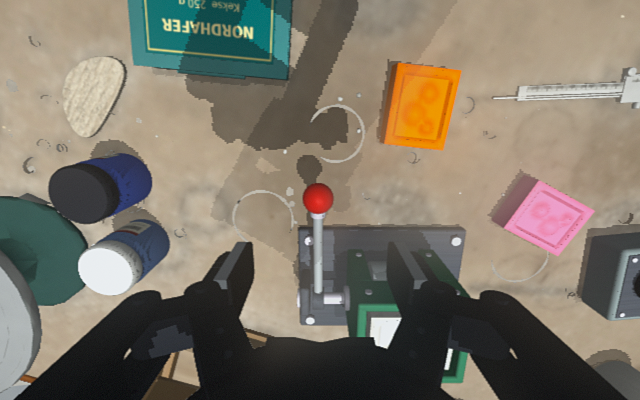

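The knob is at (317,198), centred between the open fingers, and the path down is clear. Descend and grip.

```bash
python3 -m inch '[[0.6,[-0.3,-0.1,4],0],[0.6,[-0.3,-0.1,8],0],[0.6,[-0.3,-0.1,11],0],[0.6,[-0.3,-0.1,12.6],0],[0.6,[-0.3,-0.1,12.6],0],[0.6,[-0.3,-0.1,12.6],0],[-1,[-0.3,-0.1,12.6],0],[-1,[-0.3,-0.1,12.6],0],[-1,[-0.3,-0.1,12.6],0],[-1,[-0.3,-0.1,12.6],0],[-1,[-0.3,-0.1,12.6],0],[-1,[-0.3,-0.1,12.6],0],[-1,[-0.3,-0.1,12.6],0]]' 40
python3 - <<'E'
from h import *
cv2.imwrite('pics/w4.png',cams.read_camera('wrist'))
E
```

```text
time: 9.0
eef_pos: [0.4824, -0.25, 0.0689]
tcp_rot: [0.052, 0.999, 0.0, 0.001]
contact_force: [-1.1, 2.7, 4.6]
opening: 0.302
```

View pics/w4.png

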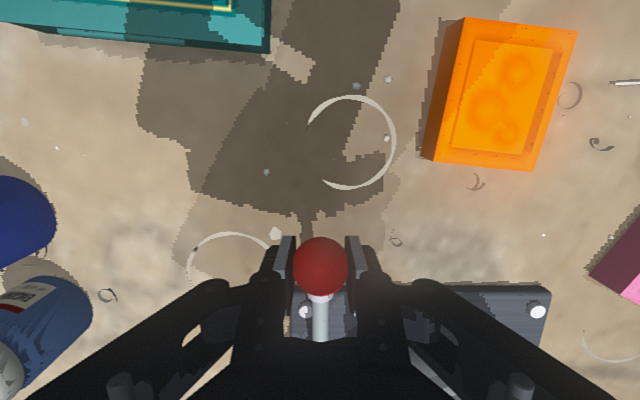

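The ball is held between the pads at (320,265). Swing it along the arc, the first part up to 50° elevation.

```bash
python3 -m inch '[[-1,[-0.2,0,-1],0],[-1,[-0.5,0,-2],0],[-1,[-0.9,0,-3],0],[-1,[-1.4,0,-3.9],0],[-1,[-2,0,-4.8],0],[-1,[-2.6,0,-5.6],0],[-1,[-3.3,0,-6.4],0],[-1,[-4.1,0,-7.1],0],[-1,[-4.1,0,-7.1],0]]' 60
python3 - <<'E'
from h import *
cv2.imwrite('pics/w5.png',cams.read_camera('wrist'))
E
```

```text
time: 9.95
eef_pos: [0.5238, -0.2542, 0.1388]
tcp_rot: [0.051, 0.999, -0.0, 0.001]
contact_force: [3.4, -1.5, -10.0]
opening: 0.288
```

View pics/w5.png

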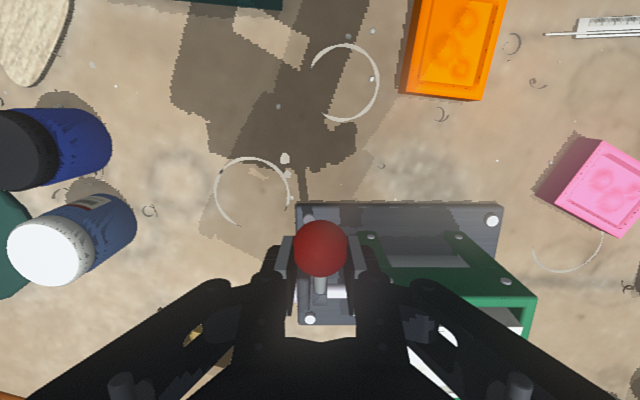

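The ball is still held at (320,248), with some outward pull, so I'll shrink the radius by about 3 mm and continue to about 85°.

```bash
python3 -m inch '[[-1,[-0.5,0,-0.1],0],[-1,[-1,0,-0.4],0],[-1,[-1.9,0,-0.9],0],[-1,[-2.8,0,-1.4],0],[-1,[-3.7,0,-1.8],0],[-1,[-4.7,0,-2.1],0],[-1,[-5.7,0,-2.3],0],[-1,[-6.7,0,-2.4],0],[-1,[-6.7,0,-2.4],0],[-1,[-6.7,0,-2.4],0]]'
python3 - <<'E'
from h import *
s=status.get_state();i=cams.read_camera('wrist')
M=R.from_quat(s['tcp_rot']).as_matrix();c=cams.calibration('wrist');T=np.eye(4);T[:3,:3]=M;T[:3,3]=s['eef_pos'];T=T@c['mount'];K=c['camera_matrix']
t=cams.read_camera('top');ct=cams.calibration('top')
u=blobs(i,(0,120,40),(8,255,255),(200,150,440,350),60)[0];print(u)
for z in(.155,.165):print('wrist',z,ray(K,T,*u[1],z).round(4))
for v in blobs(t,(0,150,60),(8,255,255),(370,130,430,230),4)[:3]:print('top',v,ray(ct['camera_matrix'],ct['cam_to_world'],*v[1],.165).round(4))
sc=cams.read_camera('scene');cs=cams.calibration('scene')
for v in blobs(sc,(0,150,60),(8,255,255),(320,170,420,250),4)[:3]:
    print('scene',v)
a=cv2.resize(sc[160:260,300:440],None,fx=4,fy=4);b=cv2.resize(i,(560,350));cv2.imwrite('pics/c6.png',np.vstack([a[:250],b]))
E
```

```text
time: 11.0
eef_pos: [0.589, -0.261, 0.1619]
tcp_rot: [0.052, 0.999, 0.0, -0.0]
contact_force: [-0.6, -0.1, 0.3]
opening: 0.0Traceback (most recent call last):
  File "<stdin>", line 5, in <module>
IndexError: list index out of range
```

Run:
```python
from h import *
c=cams.calibration('wrist');W=np.linalg.inv(c['mount']);K=c['camera_matrix']
P=lambda p:(lambda q:(K@q/q[2])[:2].round(0))(W[:3]@np.r_[p,1])
for x in(-.011,0,.011):
  for z in(-.01,0,.01,.019): print(x,z,P((x,.0,z)))
t=cams.read_camera('top');ct=cams.calibration('top')
for v in blobs(t,(0,150,60),(8,255,255),(370,130,430,230),4)[:3]:print('top',v,ray(ct['camera_matrix'],ct['cam_to_world'],*v[1],.066).round(4))
```

```text
-0.011 -0.01 [317. 302.]
-0.011 0 [317. 289.]
-0.011 0.01 [318. 278.]
-0.011 0.019 [318. 269.]
0 -0.01 [317. 281.]
0 0 [317. 269.]
0 0.01 [318. 259.]
0 0.019 [318. 250.]
0.011 -0.01 [317. 258.]
0.011 0 [317. 248.]
0.011 0.01 [317. 239.]
0.011 0.019 [318. 231.]
```

The fingers closed on nothing, so the ball slipped out and the lever sprang back. The first grip was centred and the arc geometry was right. I'll re-grip deeper and harder and move more slowly.

```bash
python3 -m inch '[[-1,[0,0,-3],0],[-1,[5,0,-3],0],[0.6,[10.7,0,-3],0],[0.6,[10.7,0,-3],0],[0.6,[10.7,0,-3],0],[0.6,[10.7,0,-3],0],[0.6,[10.7,0,-3],0]]'
python3 - <<'E'
from h import *
s=status.get_state();i=cams.read_camera('wrist')
M=R.from_quat(s['tcp_rot']).as_matrix();c=cams.calibration('wrist');T=np.eye(4);T[:3,:3]=M;T[:3,3]=s['eef_pos'];T=T@c['mount'];K=c['camera_matrix']
for u in blobs(i,(0,120,40),(8,255,255),(200,100,440,350),60)[:2]:p=ray(K,T,*u[1],.066);print(u,p,shift(p))
E
```

```text
time: 11.85
eef_pos: [0.4839, -0.2507, 0.1931]
tcp_rot: [0.052, 0.999, -0.001, 0.001]
contact_force: [0.2, 0.7, 1.1]
opening: 0.796
(748, array([320.81, 191.67]), array([306, 177,  31,  30], dtype=int32)) [ 0.48242464 -0.24871804  0.066     ] [ 0.18  0.19 12.69]
```

```bash
python3 -m inch '[[0.6,[0.2,0.2,4],0],[0.6,[0.2,0.2,8],0],[0.6,[0.2,0.2,11],0],[0.6,[0.2,0.2,13.3],0],[0.6,[0.2,0.2,13.3],0],[0.6,[0.2,0.2,13.3],0],[-1,[0.2,0.2,13.3],0],[-1,[0.2,0.2,13.3],0],[-1,[0.2,0.2,13.3],0],[-1,[0.2,0.2,13.3],0],[-1,[0.2,0.2,13.3],0],[-1,[0.2,0.2,13.3],0]]' 100
python3 -m inch '[[-1,[0,0,-0.5],0],[-1,[-0.2,0,-1],0],[-1,[-0.4,0,-1.5],0],[-1,[-0.5,0,-2],0],[-1,[-0.5,0,-2],0],[-1,[-0.5,0,-2],0]]'
python3 - <<'E'
from h import *
i=cams.read_camera('wrist')
for u in blobs(i,(0,120,40),(8,255,255),(200,100,440,350),60)[:2]:print(u)
E
```

```text
time: 13.1
eef_pos: [0.4817, -0.2498, 0.0614]
tcp_rot: [0.052, 0.999, -0.002, 0.001]
contact_force: [-3.8, -3.8, 5.7]
opening: 0.288
time: 13.7
eef_pos: [0.4856, -0.2501, 0.079]
tcp_rot: [0.052, 0.999, -0.002, 0.001]
contact_force: [0.8, -7.2, -4.9]
opening: 0.283
(2810, array([319.72, 275.23]), array([292, 245,  56,  61], dtype=int32))
```

```bash
python3 -m inch '[[-1,[-0.2,-0.1,-0.5],0],[-1,[-0.4,-0.1,-1],0],[-1,[-0.6,-0.1,-1.4],0],[-1,[-0.9,-0.1,-1.9],0],[-1,[-1.2,-0.1,-2.3],0],[-1,[-1.5,-0.1,-2.8],0],[-1,[-1.8,-0.1,-3.2],0],[-1,[-2.1,-0.1,-3.6],0],[-1,[-2.1,-0.1,-3.6],0],[-1,[-2.1,-0.1,-3.6],0]]'
python3 - <<'E'
from h import *
i=cams.read_camera('wrist');cv2.imwrite('pics/w7.png',i)
for u in blobs(i,(0,120,40),(8,255,255),(200,100,440,350),60)[:2]:print(u)
E
```

```text
time: 14.75
eef_pos: [0.5032, -0.2519, 0.1146]
tcp_rot: [0.055, 0.998, 0.001, -0.004]
contact_force: [-8.9, -6.4, 3.0]
opening: 0.28
(2654, array([319.56, 266.37]), array([293, 237,  54,  60], dtype=int32))
```

```bash
cat > ang.py <<'E'
from h import *
from scipy.optimize import brentq
s=status.get_state();i=cams.read_camera('wrist')
M=R.from_quat(s['tcp_rot']).as_matrix();c=cams.calibration('wrist');T=np.eye(4);T[:3,:3]=M;T[:3,3]=s['eef_pos'];T=T@c['mount'];K=c['camera_matrix']
u=blobs(i,(0,120,40),(8,255,255),(200,100,440,350),60)[0]
piv=np.array([.600,-.2612,.045]);ex=np.array([.9947,-.1028,0])
f=lambda e:piv-ex*.12*np.cos(e)+np.array([0,0,.12*np.sin(e)])
o=T[:3,3];d=T[:3,:3]@np.linalg.solve(K,[*u[1],1])
# intersect the viewing ray with the lever's plane, then read the angle
n=np.array([.1028,.9947,0]);
D=lambda e:(lambda q:(K@q/q[2])[1]-u[1][1])(np.linalg.inv(T)[:3]@np.r_[f(e),1])
es=np.linspace(0,2.1,43);v=[D(e) for e in es]
print('pix',u[1],u[2],'force',s['contact_force'].round(1),'tcp',s['eef_pos'].round(4))
for a,b,x,y in zip(es,es[1:],v,v[1:]):
    if x*y<0:
        e=brentq(D,a,b);p=f(e);print('elev',np.degrees(e).round(1),'ball',p.round(4),'in tool cm',shift(p))
E
python3 ang.py
```

```text
pix [319.62 266.38] [293 237  54  59] force [-8.8 -5.7  2.5] tcp [ 0.5032 -0.2519  0.1146]
elev 35.1 ball [ 0.5023 -0.2511  0.1139] in tool cm [0.1  0.07 0.06]
```

```bash
python3 -m inch '[[-1,[0,-0.1,-0.3],0],[-1,[-0.2,-0.1,-0.6],0],[-1,[-0.5,-0.1,-1],0],[-1,[-0.8,-0.1,-1.4],0],[-1,[-1.2,-0.1,-1.7],0],[-1,[-1.6,-0.1,-2.1],0],[-1,[-2,-0.1,-2.4],0],[-1,[-2,-0.1,-2.4],0]]' 120; python3 ang.py
```

```text
time: 15.65
eef_pos: [0.5212, -0.2542, 0.1454]
tcp_rot: [0.048, 0.999, 0.001, -0.01]
contact_force: [-30.7, 9.2, 34.4]
opening: 0.249
pix [320.08 290.45] [296 261  49  60] force [-30.7   9.2  34.4] tcp [ 0.5212 -0.2542  0.1454]
elev 56.1 ball [ 0.5334 -0.2543  0.1446] in tool cm [-1.2   0.11  0.09]
```

The pads have wedged onto the robot-side half of the ball, and squeezing pushes it ahead. That makes a good cradle: with the gap held narrower than the ball, the spring seats it in the notch. I'll relax the grip and push from there.

```bash
python3 -m inch '[[-0.55,[-0.2,-0.1,0],0],[-0.55,[-0.4,-0.1,-0.1],0],[-0.55,[-0.6,-0.1,-0.2],0]]' 20; python3 ang.py
```

```text
time: 16.0
eef_pos: [0.5315, -0.2556, 0.1472]
tcp_rot: [0.05, 0.999, 0.0, -0.002]
contact_force: [-5.6, 3.6, 5.1]
opening: 0.229
pix [320.19 315.67] [291 286  59  57] force [-5.6  3.6  5.1] tcp [ 0.5315 -0.2556  0.1472]
elev 66.1 ball [ 0.5517 -0.2562  0.1547] in tool cm [-1.91  0.12 -0.89]
```

```bash
python3 -m inch '[[-0.55,[-0.4,0,-0.3],0],[-0.55,[-0.8,0,-0.5],0],[-0.55,[-1.3,0,-0.8],0],[-0.55,[-1.7,0,-1],0],[-0.55,[-2.1,0,-1.1],0],[-0.55,[-2.5,0,-1.3],0],[-0.55,[-2.5,0,-1.3],0]]'; python3 ang.py
python3 - <<'E'
from h import *
i=cams.read_camera('wrist');s=cams.read_camera('scene')
cv2.imwrite('pics/c8.png',np.vstack([cv2.resize(s[150:250,290:450],(640,400),interpolation=2),i[200:400]]))
E
```

```text
time: 16.75
eef_pos: [0.5576, -0.2582, 0.1543]
tcp_rot: [0.051, 0.999, 0.001, 0.0]
contact_force: [-3.1, 3.3, 3.4]
opening: 0.222
pix [320.18 316.48] [291 287  59  55] force [-3.1  3.3  3.4] tcp [ 0.5576 -0.2582  0.1543]
elev 79.1 ball [ 0.5774 -0.2589  0.1628] in tool cm [-2.01  0.14 -0.86]
```

View pics/c8.png

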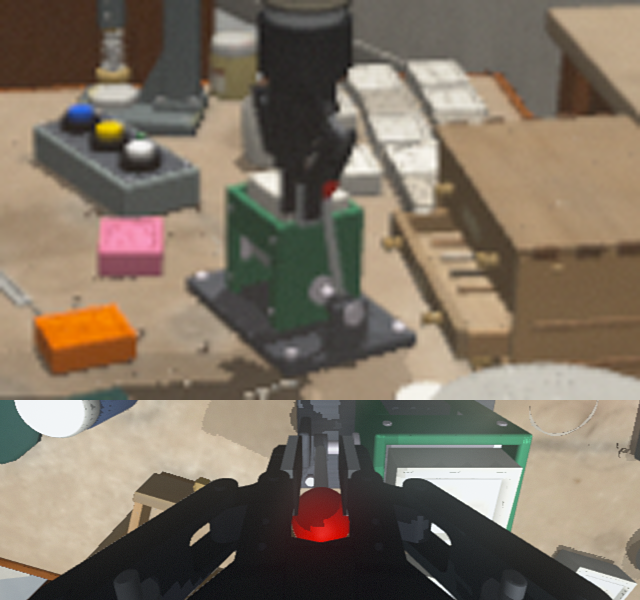

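The lever is at about 79° in the notch (ball at wrist pixel (320,316)), and the mould is rising clear of the fingers. Next is the last stretch.

```bash
python3 -m inch '[[-0.55,[-0.4,-0.1,-0.1],0],[-0.55,[-0.8,-0.1,-0.2],0],[-0.55,[-1.2,-0.1,-0.2],0],[-0.55,[-1.6,-0.1,-0.3],0],[-0.55,[-2,-0.1,-0.3],0],[-0.55,[-2.2,-0.1,-0.3],0],[-0.55,[-2.2,-0.1,-0.3],0],[-0.55,[-2.2,-0.1,-0.3],0]]'; python3 ang.py
python3 - <<'E'
from h import *
i=cams.read_camera('wrist');s=cams.read_camera('scene')
c=cams.calibration('scene');T=np.linalg.inv(c['cam_to_world']);K=c['camera_matrix']
P=lambda p:(lambda q:(K@q/q[2])[:2])(T[:3]@np.r_[p,1])
piv=np.array([.600,-.2612,.045]);ex=np.array([.9947,-.1028,0])
for e in(80,85,90,95,100):
    r=np.radians(e);print(e,[((P(piv+k*(-ex*np.cos(r)+[0,0,np.sin(r)]))-[290,150])*5).round(0) for k in(.0,.06,.09,.12)])
b=cv2.resize(s[150:250,290:450],(800,500),interpolation=2)
cv2.imwrite('pics/c9.png',b[60:420,150:550].repeat(1,0));cv2.imwrite('pics/w9.png',i)
E
```

```text
time: 17.7
eef_pos: [0.579, -0.2609, 0.157]
tcp_rot: [0.052, 0.999, 0.001, -0.0]
contact_force: [-2.2, 5.8, 3.3]
opening: 0.227
pix [320.76 316.25] [292 287  58  56] force [-2.2  5.8  3.3] tcp [ 0.579  -0.2609  0.157 ]
elev 89.6 ball [ 0.5992 -0.2611  0.165 ] in tool cm [-2.02  0.19 -0.81]
80 [array([424., 372.]), array([414., 297.]), array([408., 258.]), array([403., 219.])]
85 [array([424., 372.]), array([420., 295.]), array([418., 255.]), array([416., 214.])]
90 [array([424., 372.]), array([427., 293.]), array([429., 252.]), array([430., 210.])]
95 [array([424., 372.]), array([434., 291.]), array([439., 250.]), array([444., 208.])]
100 [array([424., 372.]), array([440., 291.]), array([449., 249.]), array([457., 207.])]
```

View pics/c9.png

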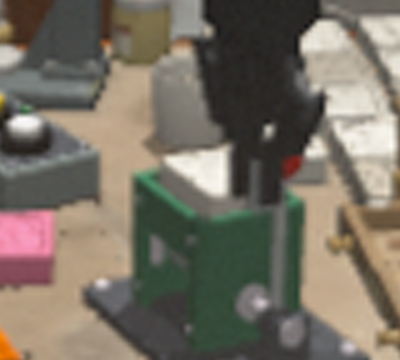

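The rod lies at crop x≈278, rows 220–300. That matches the 90° prediction (277 at row 233), and the mould stands proud of the rim. I'll hold for a short check, then hand in.

```bash
python3 -m inch '[[-0.55,[0,0,0],0],[-0.55,[0,0,0],0],[-0.55,[0,0,0],0],[-0.55,[0,0,0],0],[-0.55,[0,0,0],0],[-0.55,[0,0,0],0],[-0.55,[0,0,0],0],[-0.55,[0,0,0],0],[-0.55,[0,0,0],0],[-0.55,[0,0,0],0]]'; python3 ang.py; python3 -c "
from plant import ctrl;print(ctrl.sign_off())"
```

```text
time: 18.85
eef_pos: [0.5789, -0.2609, 0.1569]
tcp_rot: [0.052, 0.999, 0.001, -0.0]
contact_force: [-1.7, 4.7, 2.7]
opening: 0.225
pix [320.72 316.21] [292 287  58  56] force [-1.7  4.7  2.7] tcp [ 0.5789 -0.2609  0.1569]
elev 89.6 ball [ 0.5991 -0.2611  0.165 ] in tool cm [-2.    0.19 -0.8 ]
the job is handed in; nothing more can be done
None
```

The buttons were pressed in order and the lever is held at the top. I handed the job in at about 19 s, with no verdict reported.

- **Buttons:** I pressed white, yellow and blue to the hard stop, in that order, and released each while the lever was parked. All three bottomed at the same height (TCP z about 0.0757 m, 26–28 N).
- **First swing failed:** The ball slipped out of the pads partway up and the lever sprang back to its park position. This was after the buttons were done.
- **Second swing:** The pads slid onto the robot-side half of the ball, and the measured wrist force rose briefly to about 47 N. That is well under the 120 N wrist limit. It was on the fingers as far as I could tell, but I did not check it separately against the 40 N arm and gripper-body limit. I eased the grip to 20 N and used the part-closed fingers as a notch to push the lever up.
- **Final checks:** The wrist view puts the lever at about 89.6° elevation. The rod in the scene view fits 90° to within about 2°. Over a 1 s hold the angle did not change, with about 6 N on the tool. The mould stands visibly above the nest rim.
- **Hold at the end:** The knob is not clamped. It rests in the finger notch, pressed there by the return spring, so nothing but the spring stops it from swinging further over.
- **Bystanders:** No move went near the mould, jars or bottle, but I did not measure them again at the end.

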